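# Open the front row of the bead tray

### The job

Open the front row of the covered bead tray, only pushing with the fingertips: pinch and lift nothing. First gently push the gold bead jar behind the tray out sideways, clear of the cover's way and still upright; then push the clear blue cover straight back so that it overhangs the back of the tray, until the whole front row of compartments is open and at most a finger's breadth of the second row shows. The cover must not shove the jar, and the bowls, pliers and tin stay where they are.

Things in the scene. Friction and masses are not known exactly. Their poses are not given: they have to be found in the camera images.
- tray: Cream bead tray, fixed: 178 mm deep (x) by 226 mm wide (y), 42 mm high, 3 rows by 5 columns of open compartments. Origin: centre of the underside; +x points from its front (robot side) to its back, +y to its left, z up. Along x: front row open from -81 to -30.3 mm, then a 5 mm divider as high as the walls, second row from -25.3 to +25.4 mm; back face at +89 mm.
- row2_left (a point): Point on top of the divider between front and second row (on its middle line), 105 mm to the left of the tray's centre line, at the height of the tray's rim.
- row2_right (a point): The same point 105 mm to the right of the centre line.
- cover: Loose clear blue flat cover on the tray's rim, 178 (x) by 230 (y) by 4 mm, 0.26 kg, with a light wooden lip 6 mm thick and 16 mm high standing on it along the whole front edge. Origin: centre of its underside, axes about as the tray's; the lip's front face is at x = -89 mm. It slides without guides; it starts about flush with the tray (up to 10 mm off), a little crooked.
- lip_left (a point): Point on the front face of the lip, 12 mm above the cover's underside, 105 mm to the left of its centre line.
- lip_right (a point): The same point 105 mm to the right.
- jar: Squat round glass jar of gold beads, brass lid, 56 mm across, 56 mm high, 0.2 kg, loose, upright behind the tray, left or right of its middle, in the cover's way. Origin: centre of its underside. Pushed low down (about 20 mm up) it slides; pushed high it tips. It is out of the way once its centre is over 150 mm left or right of the tray's centre line.
- low_bowl: Small blue fluted bowl, 72 mm across, 28 mm high, standing behind the tray on the other side of its middle from the jar; lower than the tray's rim, so that the cover passes over it. Origin at the centre of its underside. Leave it alone.
- left_bowl: Blue fluted bowl, 92 mm across, 36 mm high, to the left of the tray. Origin at the centre of its underside. Leave it alone.
- right_bowl: Blue fluted bowl, 92 mm across, 36 mm high, to the right of the tray. Origin at the centre of its underside. Leave it alone.
- pliers: Round-nose pliers with navy grips, 135 mm long, 14 mm high, lying farther to the right of the tray. Origin under the pivot, nose to +x. Leave them alone.
- tin: Round aluminium tin with a navy lid, 67 mm across, 34 mm high, farther to the left of the tray. Origin at the centre of its underside. Leave it alone.

How it is judged (in metres and radians):
On the way, in this order (a step that is already met when the one before it is completed fails the run):
1. the jar has been pushed out of the cover's way, still upright ((y of jar in the frame of tray above 0.147 m or y of jar in the frame of tray below -0.147 m or x of jar in the frame of tray above 0.205 m) and angle between jar's own z axis and vertical below 0.1 rad), for 0.2 s.
2. the cover has been slid back and bares the front row (x of each of lip_left, lip_right in the frame of tray above -0.034 m), for 0.2 s.
At the end, for the whole second after the job is handed in: Cover flat and still on the rim, its lip 34 to 10 mm in front of the tray's centre at both ends (front row open to 4 mm, second row bared at most 15 mm), centred within 20 mm; jar upright and still on the counter, over 147 mm left or right of the tray's centre line or 205 mm behind its centre (all of step 2 and x of each of lip_left, lip_right in the frame of tray below -0.01 m and y of cover in the frame of tray between -0.02 and 0.02 m and z of cover in the frame of tray between 0.039 and 0.045 m and angle between cover's own z axis and vertical below 0.03 rad and linear speed of each of cover, jar below 0.01 m/s and (y of jar in the frame of tray above 0.147 m or y of jar in the frame of tray below -0.147 m or x of jar in the frame of tray above 0.205 m) and angle between jar's own z axis and vertical below 0.05 rad and height (world z) of jar below 0.004 m); the robot touches nothing.
It fails at once if the jar is lifted or tipped (height (world z) of jar above 0.012 m or angle between jar's own z axis and vertical above 0.35 rad).
It fails at once if the cover is lifted or tipped off the rim (z of cover in the frame of tray above 0.05 m or z of cover in the frame of tray below 0.036 m or angle between cover's own z axis and vertical above 0.1 rad).
It fails at once if the jar or the cover is pinched or pushed hard (over 30 N) (contact force between the fingers and jar above 30 N or contact force between the fingers and cover above 30 N).
It fails at once if the jar is shoved with the cover (contact force between cover and jar above 0.5 N).
It fails at once if a bowl, the pliers or the tin is moved by more than 15 mm (distance of any of low_bowl, left_bowl, right_bowl, pliers, tin from where it was at the start of the episode above 0.015 m).
It also fails if it takes over 48 s, if anything falls off the work surface, if the arm or the gripper's body presses on something with over 40 N, if the wrist force passes 120 N, or if a joint passes its speed limit or range.

### The arm

A 6-joint arm with a two-finger parallel gripper is mounted at the origin on the work surface. World frame = base frame: x ahead of the robot, y to its left, z up, the work surface at z = 0. Lengths are in mm, angles in rad, forces in N, time in s.
With the tool pointing down it reaches from about 275 to 1000 mm from the base axis. Payload 8.4 kg.
Tool frame: the origin (TCP) lies at the very end of the fingers, on their centre line; the grasp point (between the pads) lies 19 mm behind it; z points along the fingers, y is the direction in which the jaws open and shut (so a half turn about z gives the same grasp; the last joint's range is limited). The gripper opens to 85 mm and grips with 20 to 120 N. Pads are 22 mm wide; open, the fingers measure 114 mm over their backs; the gripper's body (76 mm by 85 mm) begins 54 mm behind the grasp point. The pads swing forward as they close: fully open they stand 13 mm farther back than shut.
Start: joints at [-1.124, 0.353, 1.633, -0, 1.155, -0.002], TCP at [271.177, -563.108, 231.281] pointing down, gripper open.
Joint ranges: [-2.63, 2.63], [-0.92, 2.1], [0.06, 2.66], [-1.3, 4.44], [0, 2.69], [-3.02, 3.02]. Speed limits (rad/s): [2.22, 2.22, 2.79, 3.14, 3.14, 3.14].

### API

Orientations are given as [roll, pitch, yaw] about the fixed x, y, z axes, in that order (R = Rz(yaw) Ry(pitch) Rx(roll)).
In Python, from rig import r, vision gives the robot as it stands.
- The arm moves only by the tool move_arm, never from a script. Its argument "series" is text: rows parted by semicolons, each of 7 numbers parted by spaces: the closure, from -1 (fully open) to 1 (shut), then the shift along the tool's x, y, z in units of 40 mm (1.0 is 40 mm), then the turn, a rotation vector about the tool's x, y, z in degrees. In form: grip tx ty tz ax ay az; .... A call has 1 to 20 rows; each row shifts and turns the pose as measured when the row begins, along the tool's axes as they then stand; what a row does not reach is not made up. A row lasts 1/8 s, in which the tool goes at most 62.5 mm and 10.7 degrees, less where a joint would pass 70% of its speed; a pose out of reach is approached as far as the arm can. A call is refused whole if a number of a shift passes 1 or a number of a turn 10.7, either way. A call with a gripper value outside its range is refused whole. The fingers move at their own pace and stop on an object; "grip_force" is the grip in N (left out, the last holds). Time passes only in rows, so rows that do not move let the fingers close. It gives the time, the measured TCP pose, the force and the opening at its end, in the units of the state.
- r.sense(): the state, without advancing time (a new reading comes with each control period).
- vision.grab_frame(name): name is "scene" or "top"; returns the picture (480x640x3 uint8, red, green, blue); there is no depth.
- vision.camera_params(name): a dict with "fx", "fy", "cx", "cy" (pixels), "position" and "rotation" of the camera in the world. Camera axes: x right, y up, looking along -z (the intrinsics and any distortion apply to the point x, -y, -z); pixel columns grow to the right and rows downward; lengths in mm; the calibration is good to about 2 mm. A picture is of the moment at which its call begins. camera_params takes no time and is no camera call.
- r.sign_off(): hands the job in, once; it reports no verdict.
The state is a dict: "clock": time; "qpos": joint angles; "qvel": joint speeds; "joint_efforts": joint torques, N m; "eef_pos": TCP position; "tcp_rot": TCP orientation; "contact_force": force on the tool from outside, world axes, zero at the start; "wrist_torque": the same for the moment, N m; "opening": opening from 0.0 (shut) to 1.0 (fully open).
Only numpy, scipy, OpenCV 4.12 (cv2) and the standard library are available. Lean on these libraries where they do the work, as an engineer would, in place of code of your own. Each camera call takes 0.05 s, during which the arm holds its last target. There are 200 camera calls.

## Working session

There is one attempt and no reset: what is moved stays moved. The work goes in short steps, Python scripts to look and compute and a tool call to move; the robot and the scene stay as the last step left them, time stands still between calls to the robot, and variables do not carry over. Pictures are saved under pics/ and viewed, about 8 in all and at most 12, crops included, and the job is handed in when it is done.

Besides the shell and the picture viewer there is one more tool, called after ">>>" as a command line: name --argument value ..., lists and objects as JSON in quotes. move_arm: Moves the arm, as the interface text tells. Its arguments: {"type":"object","properties":{"series":{"type":"string"},"grip_force":{"type":"number"}},"required":["series"]}

```bash
mkdir -p pics; ls; python3 - <<'E'
from rig import r, vision
import cv2
for n in("scene","top"):
    cv2.imwrite(f"pics/{n}0.png",vision.grab_frame(n)[:,:,::-1]); print(n,vision.camera_params(n))
print(r.sense())
E
```

```text
pics
scene {'fx': 487.5168889167937, 'fy': 487.5168889167937, 'cx': 322.19429936459784, 'cy': 245.41751673455175, 'position': array([1266.6514344 , -234.92128641,  645.9555309 ]), 'rotation': array([0.91623499, 0.00535586, 1.18997648])}
top {'fx': 465.17734247178333, 'fy': 465.17734247178333, 'cx': 315.487733948937, 'cy': 235.23009729917277, 'position': array([452.74084725,  39.93762721, 934.66086964]), 'rotation': array([ 0.1276338 , -0.03266687, -1.57241301])}
{'clock': 0.1, 'qpos': array([-1.12440444e+00,  3.53578441e-01,  1.63403011e+00, -2.22356875e-05,
        1.15517973e+00, -2.40591881e-03]), 'qvel': array([-4.11119618e-04, -4.82923838e-04, -2.96942840e-03,  4.52425287e-04,
        5.44275170e-05,  2.33303451e-03]), 'joint_efforts': array([-2.62444892e-04, -6.06359053e+01, -3.42818820e+01, -5.71213127e-05,
        3.81323596e-03, -1.89561979e-05]), 'eef_pos': array([ 270.99318284, -562.74714389,  230.64971208]), 'tcp_rot': array([-3.14039698e+00,  1.74553191e-05,  4.48806808e-01]), 'contact_force': array([-0.6419811 , -0.29193661, -0.37568252]), 'wrist_torque': array([ 0.0359988 , -0.01190989, -0.02794275]), 'opening': 1.0033795379112878}
```

View pics/top0.png

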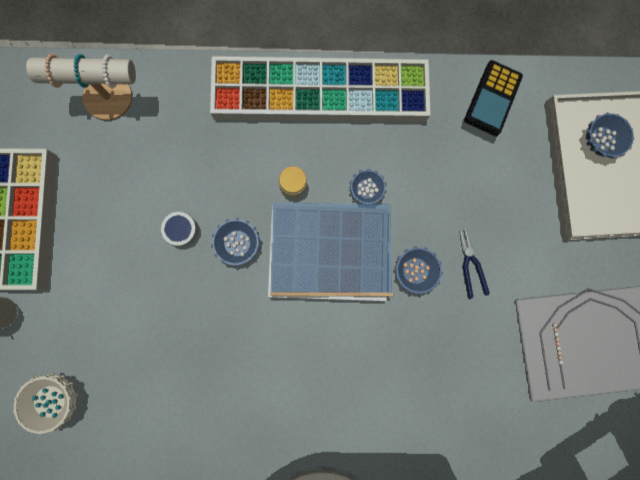

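View pics/scene0.png

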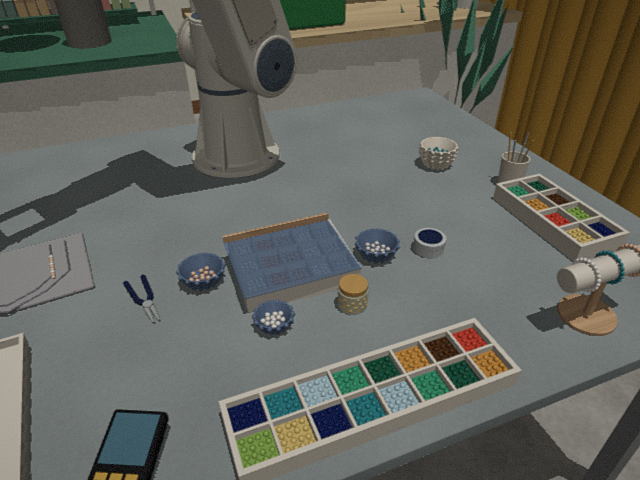

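The top view shows the jar lid at (293,181), the low bowl at (368,187), and the tray and cover spanning about (272–391, 205–300), with the wooden lip along row ~295. The scene view agrees: the jar (352,293) stands behind the tray on its left, and the left bowl and tin are at (377,247) and (430,241).

```bash
cat > h.py <<'E'
import numpy as np, cv2
from rig import r, vision
from scipy.spatial.transform import Rotation as R
def cam(n):
    p=vision.camera_params(n); return p,R.from_euler('xyz',p['rotation']).as_matrix()
def back(n,u,v,z):
    p,M=cam(n); d=M@np.array([(u-p['cx'])/p['fx'],-(v-p['cy'])/p['fy'],-1]); o=p['position']
    return o+d*(z-o[2])/d[2]
def proj(n,P):
    p,M=cam(n); c=(np.asarray(P,float)-p['position'])@M
    return np.stack([p['cx']-p['fx']*c[...,0]/c[...,2], p['cy']+p['fy']*c[...,1]/c[...,2]],-1)
def crop(n,x0,y0,x1,y1,k,f):
    im=vision.grab_frame(n)[y0:y1,x0:x1,::-1]; cv2.imwrite(f,cv2.resize(im,None,fx=k,fy=k,interpolation=cv2.INTER_CUBIC))
E
python3 - <<'E'
from h import *
crop("top",205,155,455,315,3.2,"pics/t1.png")
for nm,u,v,z in [("jar",293,181,56),("low",368,187,28),("left",236,243,36),("right",418,270,36),("tin",178,229,34),("org",211,117,30),("org2",430,123,30)]:
    print(nm,back("top",u,v,z).round(0))
print("jar scene",back("scene",352,285,56).round(0), "low", back("scene",273,316,28).round(0))
E
```

```text
jar [671.  54.  56.]
low [667. -95.  28.]
left [553. 164.  36.]
right [ 500. -189.   36.]
tin [580. 277.  34.]
org [808. 220.  30.]
org2 [ 800. -224.   30.]
jar scene [680.  54.  56.] low [674. -94.  28.]
```

View pics/t1.png

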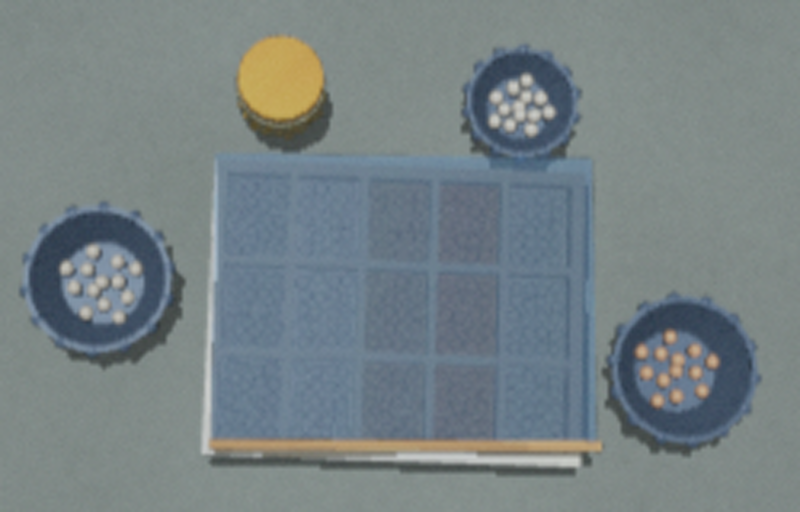

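The crop shows the tray's front rim corners at crop (203,453) and (580,467), the cover's back corners at (217,155) and (592,158), and the lip's front top edge from (210,449) to (602,449). The cover is turned slightly relative to the tray.

```bash
cat >> h.py <<'E'
def px(u,v,x0=205,y0=155,k=3.2): return (u+.5)/k-.5+x0,(v+.5)/k-.5+y0
E
python3 - <<'E'
from h import *
T=[back("top",*px(*q),42)[:2] for q in [(203,454),(580,468)]]
C=[back("top",*px(*q),46)[:2] for q in [(217,155),(592,158)]]
L=[back("top",*px(*q),58)[:2] for q in [(210,449),(602,451)]]
J=back("top",*px(281,79),56)
for n,P in zip("TCL",(T,C,L)):
    d=P[0]-P[1]; print(n,np.round(P,1),"len",np.linalg.norm(d).round(1),"yaw",np.arctan2(-d[0],d[1]).round(4))
d=T[0]-T[1]; ya=np.arctan2(-d[0],d[1]); ex=np.array([np.cos(ya),np.sin(ya)]); c=(T[0]+T[1])/2+89*ex
print("tray",c,ya,"jar",J)
M=np.array([ex,[-ex[1],ex[0]]])
for n,p in [("jar",J[:2]),("low",np.array([667,-95]))]+[("C",q) for q in C]+[("L",q) for q in L]+[("tin",np.array([580,277])),("left",np.array([553,164]))]: print(n,M@(p-c))
E
```

```text
T [[ 449.8  100.7]
 [ 441.1 -123.8]] len 224.7 yaw -0.0386
C [[ 629.4   94. ]
 [ 628.6 -134.4]] len 228.4 yaw -0.0033
L [[ 452.8   95.6]
 [ 451.2 -134.1]] len 229.7 yaw -0.0067
tray [534.41605685 -14.98167554] -0.03861195206302636 jar [674.25841414  55.36302611  56.        ]
jar [137.02265456  75.69051512]
low [135.57401791 -74.84062999]
C [ 90.68954927 112.60854993]
C [  98.76179433 -115.6929177 ]
L [-85.87090509 107.36221957]
L [ -78.53971017 -122.24079671]
tin [ 34.27878591 293.52369506]
left [ 11.66097683 179.5656558 ]
```

>>> move_arm --series "0 0 0 0 0 0 -9.2; 0 0 0 0 0 0 -9.2; 0 0 0 0 0 0 -9.2; 0 0 0 0 0 0 -9.2; 0 0 0 0 0 0 -9.2; 0 0 0 0 0 0 -9.2; 0 0 0 0 0 0 -9.2; 0 0 0 0 0 0 0" --grip_force 20

```text
clock: 1.15
eef_pos: [270.3, -561.2, 228.1]
tcp_rot: [-3.139, -0.006, 1.608]
contact_force: [-1.7, 0.2, -0.3]
opening: 0.5
```

>>> move_arm --series "0 .85 .65 0 0 0 2; 0 .85 .65 0 0 0 0; 0 .85 .65 0 0 0 0; 0 .85 .65 0 0 0 0; 0 .85 .65 0 0 0 0; 0 .85 .65 0 0 0 0; 0 .85 .65 0 0 0 0; 0 .85 .65 0 0 0 0; 0 .85 .65 0 0 0 0; 0 .85 .65 0 0 0 0; 0 .85 .65 0 0 0 0; 0 .85 .65 0 0 0 0; 0 .85 .65 0 0 0 0; 0 .85 .65 0 0 0 0; 0 .7 .6 0 0 0 0; 0 0 0 0 0 0 0"

```text
clock: 3.15
eef_pos: [684.2, -52.6, 227.8]
tcp_rot: [-3.138, -0.005, 1.499]
contact_force: [-0.5, -0.1, -1.0]
opening: 0.496
```

>>> move_arm --series "0 .6 -.2 0 0 0 -1.9; 0 .6 0 0 0 6 0; 0 0 0 0 0 0 0; 0 0 0 1 0 0 0; 0 0 0 1 0 0 0; 0 0 0 1 0 0 0; 0 0 0 .8 0 0 0; 0 0 0 0 0 0 0"

```text
clock: 4.15
eef_pos: [676.0, 4.6, 73.4]
tcp_rot: [-3.136, -0.098, 1.513]
contact_force: [-0.0, -0.2, 0.9]
opening: 0.499
```

```bash
python3 - <<'E'
from h import *
s=r.sense(); print(s['eef_pos'],s['tcp_rot'],s['opening'])
crop("scene",220,170,420,320,4,"pics/s1.png")
E
```

```text
[676.03279487   4.62515214  73.41900082] [-3.136324   -0.09775251  1.51348566] 0.49922286608048116
```

View pics/s1.png

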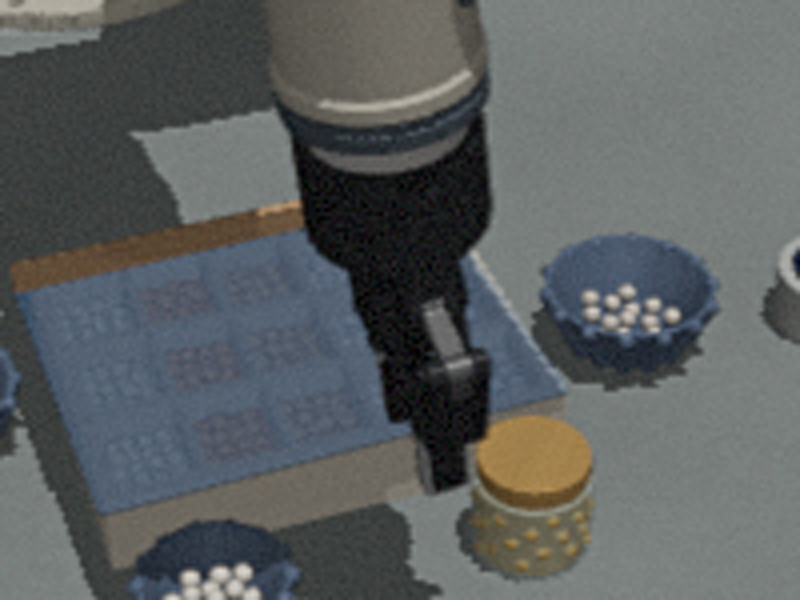

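The view shows the fingers half open at crop (445,490), just to the right of the jar (535,500) and clear of the tray's back face and the low bowl. I'll back off slightly and descend.

>>> move_arm --series "0 -.4 0 .3 0 0 0; 0 0 0 .5 0 0 0; 0 0 0 .4 0 0 0; 0 0 0 .2 0 0 0; 0 0 0 0 0 0 0"

```text
clock: 4.82
eef_pos: [678.8, -8.3, 17.5]
tcp_rot: [3.139, -0.097, 1.512]
contact_force: [-0.0, 0.1, 0.1]
opening: 0.498
```

>>> move_arm --series "0 .15 0 .07 0 0 0; 0 .15 0 .05 0 0 0; 0 .15 0 .05 0 0 0; 0 .15 0 .02 0 0 0; 0 .2 0 .02 0 0 0; 0 .2 0 .02 0 0 0; 0 .2 0 .02 0 0 0; 0 .2 0 .02 0 0 0; 0 .2 0 .02 0 0 0; 0 .2 0 .02 0 0 0"

```text
clock: 6.08
eef_pos: [684.2, 69.7, 13.3]
tcp_rot: [3.137, -0.096, 1.513]
contact_force: [-1.3, -0.6, -0.1]
opening: 0.495
```

>>> move_arm --series "0 .2 0 .01 0 0 0; 0 .2 0 .02 0 0 0; 0 .2 0 .01 0 0 0; 0 .2 0 .02 0 0 0; 0 .2 0 .01 0 0 0; 0 .1 0 .01 0 0 0; 0 .06 0 0 0 0 0; 0 0 0 0 0 0 0"

```text
clock: 7.08
eef_pos: [686.9, 120.2, 14.4]
tcp_rot: [3.137, -0.096, 1.514]
contact_force: [-0.8, 0.4, 0.7]
opening: 0.498
```

```bash
python3 - <<'E'
from h import *
crop("scene",220,170,420,320,4,"pics/s2.png")
E
```

```text
(no output)
```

View pics/s2.png

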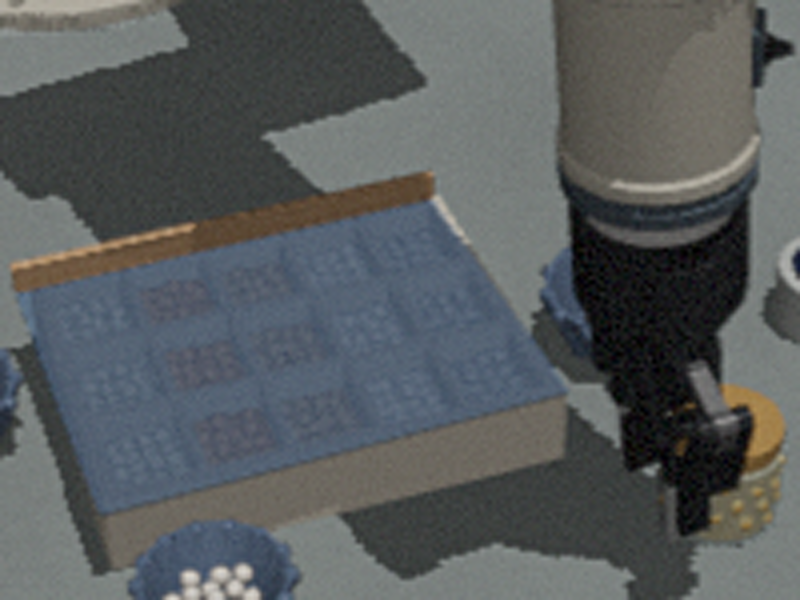

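The jar stands upright in the cradle at the far right of the crop (~(730,430)), and the cover hasn't moved. I'll back away, lift, and check.

>>> move_arm --series "0 -.3 0 -.06 0 0 0; 0 -.5 0 -.06 0 0 0; 0 -.5 0 -.06 0 0 0; 0 0 0 -.5 0 0 0; 0 0 0 -1 0 -6 0; 0 0 0 -1 0 0 0; 0 0 0 -1 0 0 0; 0 0 0 0 0 0 0"

```text
clock: 8.12
eef_pos: [683.8, 55.3, 166.9]
tcp_rot: [3.133, 0.011, 1.507]
contact_force: [-0.3, -0.6, 0.4]
opening: 0.498
```

```bash
python3 - <<'E'
from h import *
im=vision.grab_frame("scene"); im2=vision.grab_frame("top")
for n,i in(("scene",im),("top",im2)):
    h=cv2.cvtColor(i,cv2.COLOR_RGB2HSV); m=cv2.inRange(h,(15,130,110),(30,255,255))
    k,l,st,c=cv2.connectedComponentsWithStats(m)
    for a in range(1,k):
        if st[a,4]>60: print(n,st[a],c[a].round(1),back(n,*c[a],56).round(0))
a=cv2.resize(im[200:320,260:420,::-1],None,fx=2.5,fy=2.5); b=cv2.resize(im2[155:275,205:365,::-1],None,fx=2.5,fy=2.5)
cv2.imwrite("pics/b.png",np.hstack([a,b]))
E
```

```text
scene [525 199  24  11 141] [536.9 204. ] [592. 547.  56.]
scene [388 267  27  18 369] [401.3 275.4] [691. 149.  56.]
scene [395 346  35  26 536] [411.7 358.4] [866.  69.  56.]
scene [472 350  36  28 522] [489.2 363.2] [918. 173.  56.]
scene [ 94 472  14   8  90] [100.  475.8] [ 881. -379.   56.]
scene [109 473  14   7  80] [115.4 476.2] [ 889. -362.   56.]
scene [125 474  13   6  70] [130.9 476.6] [ 897. -344.   56.]
top [376  66  21  19 197] [387.   72.6] [ 895. -133.   56.]
top [ 16 155  25  27 315] [ 26.  168.3] [692. 562.  56.]
top [ 10 220  27  30 699] [ 22.9 234.8] [565. 557.  56.]
```

View pics/b.png

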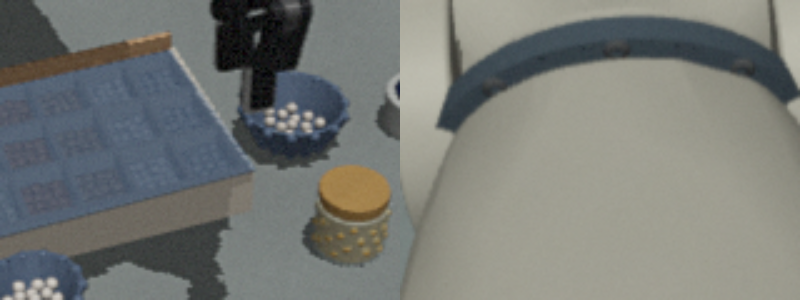

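The left half (scene) shows the jar upright behind and to the left of the tray, lid centre at scene pixel (401,275). That is world (~688,149), or y ≈ +170 mm in the tray frame. The bowls are undisturbed. In the right half the arm blocks the top camera. Next is the cover.

>>> move_arm --series "0 0 0 0 0 0 9.7; 0 0 0 0 0 0 9.7; 0 0 0 0 0 0 9.7; 0 0 0 0 0 0 9.7; 0 0 0 0 0 0 9.7; 0 0 0 0 0 0 9.7; 0 0 0 0 0 0 9.7; 0 0 0 0 0 0 9.7; 0 0 0 0 0 0 9.7; 0 0 0 0 0 0 0; 0 -.78 .23 0 0 0 0; 0 -.78 .23 0 0 0 0; 0 -.78 .23 0 0 0 0; 0 -.78 .23 0 0 0 0; 0 -.78 .23 0 0 0 0; 0 -.78 .23 0 0 0 0; 0 -.78 .23 0 0 0 0; 0 -.78 .23 0 0 0 0; 0 -.78 .23 0 0 0 0; 0 0 0 0 0 0 0"

```text
clock: 10.72
eef_pos: [372.6, -18.3, 152.0]
tcp_rot: [3.127, 0.035, -0.023]
contact_force: [0.8, -0.3, -0.7]
opening: 0.501
```

>>> move_arm --series "0 .5 0 .6 0 2 .9; 0 0 0 .8 0 0 0; 0 0 0 .7 0 0 0; 0 0 0 .3 0 0 0; 0 0 0 0 0 0 0"

```text
clock: 11.35
eef_pos: [397.3, -20.0, 53.2]
tcp_rot: [3.127, -0.006, -0.025]
contact_force: [0.1, -0.1, -0.4]
opening: 0.5
```

```bash
python3 - <<'E'
from h import *
print(r.sense()['eef_pos'])
crop("scene",200,170,400,320,4,"pics/s3.png")
E
```

```text
[397.29682699 -19.98133298  53.24172661]
```

View pics/s3.png

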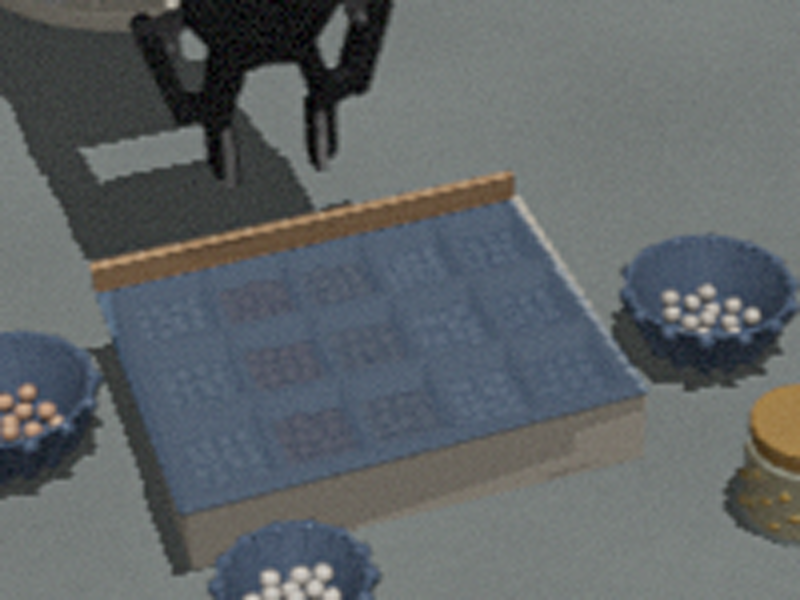

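The finger ends are at crop (232,184) and (322,168), in front of the lip and facing its middle. I'll work out the true tip height.

```bash
python3 - <<'E'
from h import *
for q in [(232,184),(322,168)]:
    u=px(*q,200,170,4); print([ (z,back("scene",*u,z).round(0)[:2].tolist()) for z in (45,50,55,60,65)])
for q in [(93,275),(514,185)]:
    u=px(*q,200,170,4); print([ (z,back("scene",*u,z).round(0)[:2].tolist()) for z in (50,54,58,62)])
E
```

```text
[(45, [385.0, -38.0]), (50, [392.0, -40.0]), (55, [399.0, -42.0]), (60, [407.0, -43.0]), (65, [414.0, -45.0])]
[(45, [388.0, 12.0]), (50, [396.0, 10.0]), (55, [403.0, 8.0]), (60, [410.0, 6.0]), (65, [417.0, 4.0])]
[(50, [446.0, -129.0]), (54, [451.0, -130.0]), (58, [457.0, -130.0]), (62, [462.0, -131.0])]
[(50, [451.0, 102.0]), (54, [457.0, 100.0]), (58, [462.0, 98.0]), (62, [468.0, 95.0])]
```

>>> move_arm --series "0 0 0 .2 0 0 .8; 0 .4 0 0 0 0 0; 0 .3 0 0 0 0 0; 0 .1 0 0 0 0 0; 0 .1 0 0 0 0 0; 0 .1 0 0 0 0 0; 0 .1 0 0 0 0 0; 0 .1 0 0 0 0 0"

```text
clock: 12.4
eef_pos: [449.3, -22.1, 47.7]
tcp_rot: [3.127, -0.008, -0.039]
contact_force: [-3.0, -0.1, 2.5]
opening: 0.501
```

>>> move_arm --series "0 .13 0 0 0 0 0; 0 .13 0 0 0 0 0; 0 .13 0 0 0 0 0; 0 .13 0 0 0 0 0; 0 .13 0 0 0 0 0; 0 .13 0 0 0 0 0; 0 0 0 0 0 0 0"

```text
clock: 13.28
eef_pos: [483.8, -23.5, 47.9]
tcp_rot: [3.127, -0.01, -0.04]
contact_force: [-0.8, 0.3, 0.5]
opening: 0.499
```

```bash
python3 - <<'E'
from h import *
print(r.sense()['eef_pos'])
crop("scene",200,170,400,320,4,"pics/s4.png")
E
```

```text
[483.79959037 -23.49027968  47.863311  ]
```

View pics/s4.png

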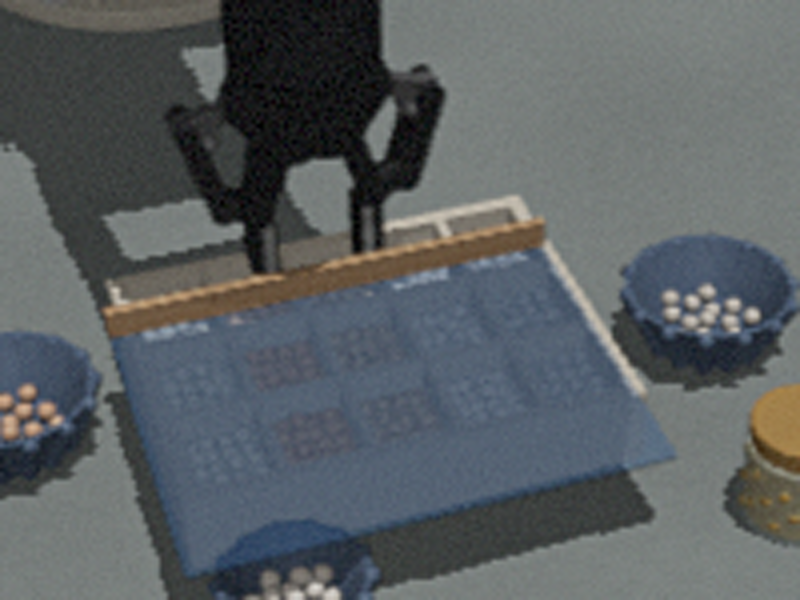

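```bash
python3 - <<'E'
from h import *
for a,b in [((183,514),(188,577)),((645,396),(675,457)),((93,266),(105,312)),((514,174),(545,220))]:
    A,B=[back("scene",*px(*q,200,170,4),44)[:2] for q in (a,b)]; print(A.round(1),B.round(1),(B-A).round(1))
p,M=cam("top"); im=vision.grab_frame("top"); cv2.imwrite("pics/top5.png",im[200:320,255:405,::-1].repeat(4,0).repeat(4,1))
E
```

```text
[ 628.6 -130.2] [ 667.4 -138.2] [38.8 -8. ]
[632.7  94.9] [677.1  89.1] [44.4 -5.9]
[ 429.5 -126.1] [ 470.5 -129.2] [41.  -3.1]
[432.9 109.6] [480.3 108.1] [47.4 -1.5]
```

The lip has moved to about -40 mm in the tray frame and is now parallel to the tray, with most of the front row open. About 18 mm is left.

>>> move_arm --series "0 .13 0 0 0 0 0; 0 .13 0 0 0 0 0; 0 .13 0 0 0 0 0; 0 .06 0 0 0 0 0; 0 0 0 0 0 0 0"

```text
clock: 14.0
eef_pos: [501.8, -24.2, 47.9]
tcp_rot: [3.127, -0.008, -0.04]
contact_force: [-1.5, 0.1, 0.6]
opening: 0.504
```

Now I'll retreat straight back, lift, and move aside for a check.

>>> move_arm --series "0 -.2 0 0 0 0 0; 0 -.5 0 0 0 0 0; 0 -.8 0 0 0 0 0; 0 -.8 0 -.4 0 0 0; 0 -.6 0 -1 0 0 0; 0 0 .5 -1 0 0 0; 0 0 1 -1 0 0 0; 0 0 1 0 0 0 0; 0 0 1 0 0 0 0; 0 0 1 0 0 0 0; 0 0 1 0 0 0 0; 0 0 1 0 0 0 0; 0 0 0 0 0 0 0"

```text
clock: 15.62
eef_pos: [366.9, -284.6, 192.4]
tcp_rot: [3.122, -0.018, -0.037]
contact_force: [-1.3, 1.1, 0.2]
opening: 0.499
```

```bash
python3 - <<'E'
from h import *
crop("top",205,145,455,315,3.2,"pics/t6.png")
E
```

```text
(no output)
```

View pics/t6.png

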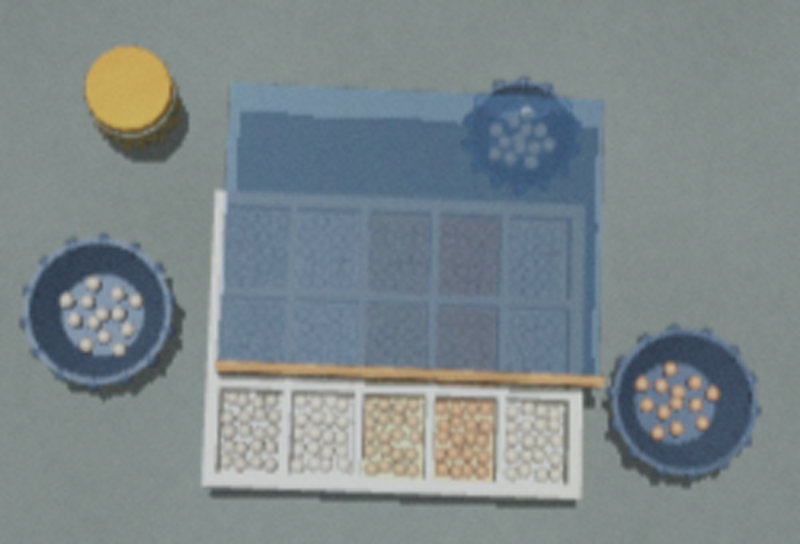

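The picture shows the front row fully open, the cover parallel to the tray with its lip front from crop (217,374) to (603,387), the jar at (128,89) and all three bowls in place. Now the numbers.

```bash
python3 - <<'E'
from h import *
b=lambda q,z: back("top",*px(*q,205,145,3.2),z)[:2]
T=[b(q,42) for q in [(203,487),(580,500)]]; d=T[0]-T[1]; ya=np.arctan2(-d[0],d[1])
ex=np.array([np.cos(ya),np.sin(ya)]); M=np.array([ex,[-ex[1],ex[0]]]); c=sum(T)/2+89*ex; print(c,ya)
for n,q,z in [("lipL",(217,374),58),("lipR",(603,387),58),("backL",(230,84),46),("backR",(603,100),46),("jar",(128,89),56),("left",(98,310),36),("right",(684,403),36),("low",(521,132),28)]:
    print(n,(M@(b(q,z)-c)).round(1), b(q,z).round(0))
s=r.sense(); print(s['clock'],s['opening'])
E
```

```text
[534.13083673 -14.75263619] -0.03599929094919134
lipL [-22.8 106.2] [515.  92.]
lipR [ -22.1 -122.1] [ 508. -136.]
backL [155.6 107.2] [693.  87.]
backR [ 155.4 -122.2] [ 685. -142.]
jar [147.2 167.7] [687. 148.]
left [ 14.8 181. ] [555. 166.]
right [ -28.5 -176.1] [ 499. -190.]
low [137.5 -74.4] [669. -94.]
15.675 0.498473127264235
```

```bash
python3 -c "
from rig import r
print(r.sign_off())"
```

```text
the job is handed in; nothing more can be done
None
```

The front row is open and the job is handed in at about 15.7 s; `sign_off` reports no verdict. I pushed the jar out to the left with the half-open fingertips low down. Then I pushed the cover straight back by its lip with two fingertips, which also squared it to the tray.

The last checks, from the top camera in the tray frame, all fall within the limits:

| Check | Measured | Allowed |
|---|---|---|
| Lip, left / right end | x ≈ -22.8 / -22.1 mm | -34 to -10 mm |
| Cover centre | y ≈ -8 mm | ±20 mm |
| Jar centre | y ≈ +168 mm, standing upright | beyond ±147 mm |
| Bowls | within about 3 mm of the start | 15 mm |

- **Forces:** the highest wrist force I saw at the end of a move was about 4 N.
- **Robot:** it stands clear of everything.
- **Not measured:** I did not re-measure the pliers or the tin at the end, but the fingers never came near them.
- **Disagreement:** the scene camera read about 4–9 mm farther in x than the top camera. I used the top camera for the final positions.

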